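Put the red crayons away in the narrow-necked jar

ROBOT

A 6-joint arm with a two-finger parallel gripper is mounted at the origin on the work surface. World frame = base frame: x ahead of the robot, y to its left, z up, the work surface at z = 0. Lengths are in m, angles in degrees, forces in N, time in s.
With the tool pointing down it reaches from about 0.3 to 0.75 m from the base axis. Payload 8.5 kg.
Tool frame: the origin (TCP) lies at the very end of the fingers, on their centre line; the grasp point (between the pads) lies 19 mm behind it; z points along the fingers, y is the line along which they close (so a half turn about z gives the same grasp; the last joint's range is limited). The gripper opens to 85 mm and grips with 20 to 120 N. Pads are 22 mm wide; open, the fingers measure 114 mm over their backs; the gripper's body (76 mm by 85 mm) begins 54 mm behind the grasp point. The pads swing forward as they close: fully open they stand 13 mm farther back than shut.
Start: joints at [55.56, 21.807, 74.336, -0, 83.858, -12.336], TCP at [0.207, 0.51, 0.231] pointing down, gripper open.
Joint ranges: [-178.18, 178.18], [-50.72, 133.34], [12.68, 142.11], [-81.47, 261.47], [9.98, 163.14], [-165.26, 165.26]. Speed limits (degrees/s): [136.94, 136.94, 180, 180, 180, 180].

INTERFACE

Orientations are given as a 3x3 rotation matrix whose columns are the frame's x, y, z axes.
In Python, from rig import env gives the robot as it stands.
- The arm moves only by the tool move_arm, never from a script. Its argument "plan" is a list of rows, each a list of 7 numbers: the turn, a rotation vector about the tool's x, y, z in degrees, then the shift along the tool's x, y, z in cm, then the gripper command: -1 is shut, 1 is fully open, values between are in proportion. In form: [[ax, ay, az, tx, ty, tz, jaw], ...]. A call has 1 to 5 rows; each row is the pose to reach, as a shift and turn from the pose commanded when the call began, along the tool's axes at that moment; what a row does not reach only later rows make up. A row lasts 1/10 s, in which the tool goes at most 50 mm and 8.59 degrees, less where a joint would pass 70% of its speed; a pose out of reach is approached as far as the arm can. A call with a gripper value outside its range is refused whole. The fingers move at their own pace and stop on an object; "squeeze" is the grip in N (left out, the last holds). Time passes only in rows, so rows that repeat a pose let the fingers close. It gives the time, the measured TCP pose, the force, the opening and the grip force at its end, in the units of the state.
- env.observe(): the state, without advancing time (a new reading comes with each control period).
- env.get_image(name): name is "scene" or "top"; returns a dict with "color" (384x512x3 uint8, red, green, blue), "fov_y" (degrees; the focal length in pixels is half the picture's height over the tangent of half this angle, whatever the lens; pixels are square), "cx", "cy" (the principal point, pixels), "distortion" ([k1, k2, p1, p2, k3] as OpenCV has them; the pictures are not rectified), "R" (3x3) and "t" (3): a world point X has camera coordinates R X + t. Camera axes: x right, y down, z forward; pixel columns grow to the right and rows downward; lengths in m; the calibration is good to about 2 mm. A picture is of the moment at which its call begins. There is no depth.
- env.close_job(): hands the job in; it is judged then, once.
Trained networks look in a picture, given as the dict that the camera call returned (one of the last four; its "shot" number tells which), for a name from the list of things; names that differ only in an ending like _2 or _b are one class to them, and where a whole thing is asked for, a point or a joint stands for the part that bears it (a point fixed in the world has none). Each returns a list of dicts, best first, with "conf" (0 to 1); they miss things now and then, are a little off and sometimes report something else, mostly with a low value. They report only what shows in the picture. A call takes as long as a camera call.
- env.outline_of(target, picture): "mask" (384x512 bool, what is visible of it) and "bbox" ([centre column, centre row, width, height] in pixels, round what is visible of it).
- env.tip_of(target, picture): "pixel" ([column, row] in pixels: a listed point, or the origin of a listed thing).
The state is a dict: "time_s": time; "q": joint angles; "qvel": joint speeds; "joint_efforts": joint torques, N m; "position": TCP position; "tool_rot": TCP orientation; "ft_force": force on the tool from outside, world axes, zero at the start; "wrist_torque": the same for the moment, N m; "grip_width": finger opening in m; "gripper_force": force on a finger pad.
Only numpy, scipy, OpenCV 4.12 (cv2) and the standard library are available. Lean on these libraries where they do the work, as an engineer would, in place of code of your own. Each camera call takes 0.05 s, during which the arm holds its last target. There are 200 camera calls.

TASK

Drop the two red crayons, one at a time, through the narrow neck of the blue jar so that both end up right inside it. Leave the yellow crayon standing in its wooden block, and leave the jar standing where it is.

Things in the scene. Friction and masses are not known exactly. Their poses are not given: they have to be found in the camera images.
- red_a_center (a point): Centre (half-way up) of one chunky red crayon: stiff round stick, 18 mm diameter, 70 mm long, about 30 g; its top 10 mm taper. z points to the tip. It stands tip up in one of three holes of a fixed wooden block; centre 45 mm, foot 10 mm above the table. At the start the point's y axis runs along the row of holes, x across it, where nothing else stands close by.
- red_b_center (a point): Centre of the other red crayon, the same in every way, in another hole. The block is 70 x 210 mm, 30 mm high, so the crayons show 50 mm above it. Its holes are 21 mm wide, 20 mm deep and 70 mm apart in one row along its long side. Which hole holds which crayon varies.
- yellow_center (a point): Centre of the yellow crayon, of the same size and shape, in the remaining hole of the block; it is to stay there.
- jar: Blue stoneware jar, 1.2 kg, loose on the table; origin at the centre of its underside, z up. Belly 116 mm in diameter up to 120 mm height, then a shoulder draws in to a straight neck on the axis, from 150 mm to the open rim at 185 mm: 56 mm outer, 46 mm inner diameter. Inside it is 106 mm wide, floor 8 mm up; a crayon let go in the neck falls clear of it.

How it is judged:
By the outcome, as a careful person would: the job done as asked, in the order asked, and still so for the second after the job is handed in, with the robot touching nothing.
It also fails if it takes over 64 s, if anything falls off the work surface, if the arm or the gripper's body presses on something with over 40 N, if the wrist force passes 120 N, or if a joint passes its speed limit or range.

## Working session

There is one attempt and no reset: what is moved stays moved. The work goes in short steps, Python scripts to look and compute and a tool call to move; the robot and the scene stay as the last step left them, time stands still between calls to the robot, and variables do not carry over. Pictures are saved under pics/ and viewed, at most 10 in all, crops included, and the job is handed in when it is done.

Besides the shell and the picture viewer there is one more tool, called after ">>>" as name(argument=value, ...), one argument or row to a line, values as JSON. move_arm: Moves the arm, as the interface text tells. Its arguments: {"type":"object","properties":{"plan":{"type":"array"},"squeeze":{"type":"number"}},"required":["plan"]}

```bash
mkdir -p pics; ls; cat > h.py <<'E'
import numpy as np, cv2, json
from rig import env
def K(p):
    h=p["color"].shape[0]; f=h/2/np.tan(np.radians(p["fov_y"])/2)
    return np.array([[f,0,p["cx"]],[0,f,p["cy"]],[0,0,1.]])
def ray(p,px):
    n=cv2.undistortPoints(np.array([[px]],float),K(p),np.array(p["distortion"],float))[0,0]
    R=np.array(p["R"]);t=np.array(p["t"]).ravel()
    return -R.T@t, R.T@np.array([n[0],n[1],1])
def atz(p,px,z):
    c,d=ray(p,px); return c+d*(z-c[2])/d[2]
def proj(p,X):
    R=np.array(p["R"]);t=np.array(p["t"]).ravel()
    return cv2.projectPoints(np.array(X,float).reshape(-1,1,3),cv2.Rodrigues(R)[0],t,K(p),np.array(p["distortion"],float))[0][:,0]
def tri(rays):
    A=0;b=0
    for c,d in rays:
        d=d/np.linalg.norm(d);P=np.eye(3)-np.outer(d,d);A=A+P;b=b+P@c
    return np.linalg.solve(A,b)
def show(p,n): cv2.imwrite(f"pics/{n}.png",p["color"][:,:,::-1])
E
python3 - <<'E'
from h import *
np.set_printoptions(precision=4,suppress=True)
for n in("scene","top"):
    p=env.get_image(n); show(p,n+"0")
    print(n,"cam",ray(p,[256,192]))
    for t,z in(("red_a_center",.045),("yellow_center",.045),("jar",0)):
        for r in env.tip_of(t,p): print(t,r["conf"],np.array(r["pixel"]),atz(p,r["pixel"],z))
        for r in env.outline_of(t,p): print("  box",r["conf"],np.array(r["bbox"]))
print(env.observe())
E
```

```text
pics
scene cam (array([0.9189, 0.3589, 0.512 ]), array([-0.5444, -0.5313, -0.6492]))
red_a_center 0.77 [383.2 322.6] [0.5984 0.2941 0.045 ]
  box 0.77 [385.8 323.   23.5  30.6]
yellow_center 0.56 [323.9 250.9] [0.5531 0.1587 0.045 ]
  box 0.78 [325.3 253.7  10.4  23.7]
  box 0.89 [195.1 151.2  67.  102.3]
top cam (array([ 0.3828, -0.0184,  0.8113]), array([ 0.2205,  0.0446, -0.9744]))
  box 0.75 [117.  149.7  17.6  18.2]
yellow_center 0.49 [179.6 179.4] [0.5572 0.1638 0.045 ]
  box 0.64 [180.1 181.2  11.6  15.3]
jar 0.76 [344.6 210.6] [ 0.5571 -0.1602  0.    ]
  box 0.83 [357.1 201.3  76.7  72.4]
{'time_s': 0.7, 'q': array([ 55.5591,  21.8058,  74.335 ,  -0.0011,  83.8564, -12.3353]), 'qvel': array([-0.1486,  0.0753,  0.0015,  0.0467, -0.0408,  0.0723]), 'joint_efforts': array([ -0.0019, -44.8256, -23.1431,  -0.0003,   0.0006,  -0.    ]), 'position': array([0.207 , 0.5096, 0.2313]), 'tool_rot': array([[-0.9265,  0.3763,  0.    ],
       [ 0.3763,  0.9265,  0.    ],
       [-0.    ,  0.    , -1.    ]]), 'ft_force': array([-0.2714,  0.9744, -0.6545]), 'wrist_torque': array([-0.019 , -0.0187, -0.0059]), 'gripper_force': 0.0, 'grip_width': 0.08555492455532246}
```

View pics/scene0.png

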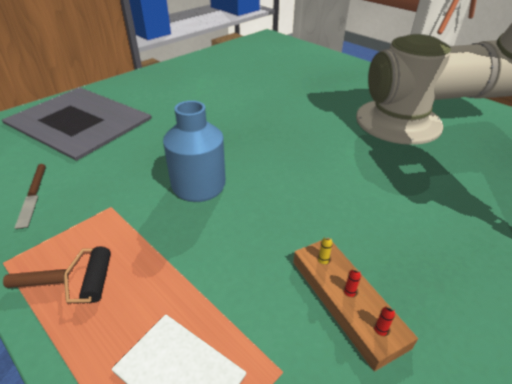

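View pics/top0.png

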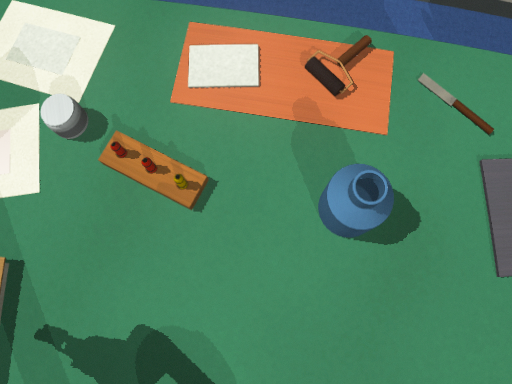

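The scene view shows yellow at about (325,250), with reds at (353,283) and (386,322) and the jar neck at (190,110). In the top view the reds are at (118,149) and (149,165), yellow is at (180,180) and the jar rim is at (370,187). There is a grey can near the block's far end at (65,115).

```bash
cat > loc.py <<'E'
from h import *
from scipy.optimize import least_squares
np.set_printoptions(precision=4,suppress=True)
def blobs(p,kind):
    hsv=cv2.cvtColor(p["color"],cv2.COLOR_RGB2HSV);H,S,V=cv2.split(hsv)
    m=((H<5)|(H>172))&(S>190) if kind=="red" else (H>22)&(H<32)&(S>170)
    if kind=="red": m&=(p["color"][:,:,1]<50)
    n,l,s,c=cv2.connectedComponentsWithStats(m.astype(np.uint8))
    return [(c[i],s[i]) for i in range(1,n) if 40<s[i,4]<900]
def cyl(x,y,z0=.03,z1=.07):
    a=np.linspace(0,2*np.pi,24,endpoint=False)
    r=lambda z,q:np.c_[x+q*np.cos(a),y+q*np.sin(a),0*a+z]
    return np.vstack([r(z0,.009),r(z1,.009),r(z1+.01,.005)])
def cent(p,x,y):
    m=cv2.moments(cv2.convexHull(proj(p,cyl(x,y)).astype(np.float32))); return np.array([m["m10"],m["m01"]])/m["m00"]
E
python3 - <<'E'
from loc import *
P={n:env.get_image(n) for n in("scene","top")}
for n,p in P.items():
    for k in("red","yel"):
        for c,s in blobs(p,k): print(n,k,c,s)
big=[]
for n,(x,y) in(("top",(370,187)),("scene",(190,115)),("top",(65,115))):
    big.append(cv2.resize(P[n]["color"][y-40:y+40,x-40:x+40],(260,260),interpolation=cv2.INTER_CUBIC))
cv2.imwrite("pics/c.png",np.hstack(big)[:,:,::-1])
p=P["top"]
for z in(0,.1): print("can",atz(p,[65,105],z),atz(p,[85,125],z))
E
```

```text
scene red [354.2419 275.2903] [350 271   9   9  62]
scene red [351.16 285.76] [346 280  12  12 100]
scene red [387.4118 313.7059] [382 308  12  11  85]
scene red [383.1681 324.0672] [377 317  14  14 119]
scene yel [324.8472 251.1574] [319 239  13  25 216]
top red [117.2985 148.8955] [111 143  12  12  67]
top red [148.0339 165.0339] [142 158  12  13  59]
top yel [180.887  181.6696] [174 174  14  15 115]
can [0.6901 0.4558 0.    ] [0.6518 0.3988 0.    ]
can [0.6522 0.3974 0.1   ] [0.6186 0.3474 0.1   ]
```

View pics/c.png

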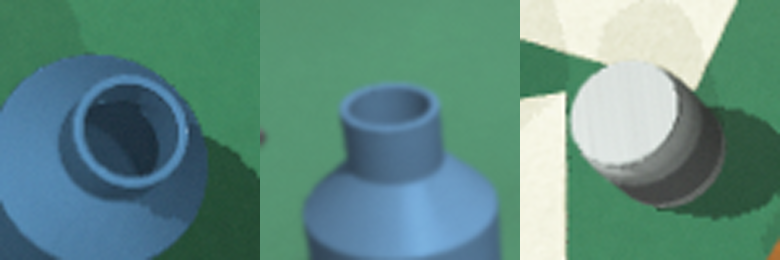

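```bash
cat >> loc.py <<'E'
def redblobs(p,pts):
    C=p["color"].astype(int);H=cv2.cvtColor(p["color"],cv2.COLOR_RGB2HSV)[:,:,0]
    m=(C[:,:,0]>60)&(C[:,:,1]<.32*C[:,:,0])
    m=cv2.morphologyEx(m.astype(np.uint8),cv2.MORPH_CLOSE,np.ones((3,3)))
    n,l,s,c=cv2.connectedComponentsWithStats(m); out=[]
    for q in pts:
        w=np.zeros_like(m);w[q[1]-16:q[1]+16,q[0]-16:q[0]+16]=1
        y,x=np.nonzero(m*w); h=cv2.convexHull(np.c_[x,y].astype(np.float32)); M=cv2.moments(h)
        out.append(((np.array([M["m10"],M["m01"]])/M["m00"]),M["m00"],cv2.boundingRect(h)))
    return out
E
python3 - <<'E'
from loc import *
P={n:env.get_image(n) for n in("scene","top")}
o={"scene":redblobs(P["scene"],[(386,320),(353,283)]),"top":redblobs(P["top"],[(118,149),(149,165)])}
print(o)
yl={n:max(blobs(p,"yel"),key=lambda b:b[1][4])[0] for n,p in P.items()}
obs={n:[o[n][0][0],o[n][1][0],yl[n]] for n in P}
for i in range(3):
    for ns in(["scene"],["top"],["scene","top"]):
        s=least_squares(lambda v:np.concatenate([cent(P[n],*v)-obs[n][i] for n in ns]),[.58,.22])
        print(i,ns,s.x,np.abs(s.fun).max())
def f(v):
    return np.concatenate([cent(P[n],v[0]+.07*k*np.cos(v[2]),v[1]+.07*k*np.sin(v[2]))-obs[n][i] for n in P for i,k in enumerate((1,0,-1))])
s=least_squares(f,[.58,.22,1.2]);print("row",s.x,np.degrees(s.x[2]),s.fun)
for i,k in enumerate((1,0,-1)):
    x,y=s.x[0]+.07*k*np.cos(s.x[2]),s.x[1]+.07*k*np.sin(s.x[2])
    print(x,y,[cv2.contourArea(cv2.convexHull(proj(P[n],cyl(x,y)).astype(np.float32))) for n in P])
px={"top":(370,187),"scene":(189.9,107.9)}
print("rim",[atz(P[n],px[n],.185) for n in P],tri([ray(P[n],px[n]) for n in P]))
c0=atz(P["top"],(71,123),0);c,d=ray(P["top"],(57,111))
k=((c0-c)[:2]@d[:2])/(d[:2]@d[:2]);print("can",c0,c+k*d)
E
```

```text
{'scene': [(array([384.2173, 321.2694]), 294.5, (375, 308, 19, 27)), (array([352.0556, 283.2059]), 225.0, (345, 271, 15, 25))], 'top': [(array([118.3556, 149.5607]), 97.5, (111, 143, 15, 14)), (array([148.6729, 165.072 ]), 106.5, (142, 158, 14, 15))]}
0 ['scene'] [0.6006 0.2949] 1.1925931175937876e-06
0 ['top'] [0.5952 0.2926] 5.011467294480099e-07
0 ['scene', 'top'] [0.5984 0.2944] 1.6999057897342595
1 ['scene'] [0.5793 0.229 ] 0.03711777304425823
1 ['top'] [0.574  0.2268] 6.517901738334331e-07
1 ['scene', 'top'] [0.5771 0.2285] 1.6977467957670456
2 ['scene'] [0.5584 0.1634] 1.7918889057000342e-06
2 ['top'] [0.5517 0.1592] 3.076440265203928e-06
2 ['scene', 'top'] [0.5541 0.161 ] 2.2608176254651937
row [0.5765 0.2276 1.2249] 70.18091518485157 [-0.8009 -0.9122  0.2854 -1.7305  1.2929 -2.4528  0.1942 -2.5114 -0.1135
 -1.3005 -1.2    -0.7085]
0.6001931235841548 0.29345924984206306 [387.54339030431584, 152.40073535579722]
0.5764595324360696 0.2276054978516447 [323.08668558858335, 141.97072180802934]
0.5527259412879845 0.16175174586122631 [279.4435146357864, 131.69365205604117]
rim [array([ 0.5637, -0.1585,  0.185 ]), array([ 0.5606, -0.1628,  0.185 ])] [ 0.561  -0.1631  0.1824]
can [0.6517 0.4307 0.    ] [0.651  0.4311 0.0642]
```

```bash
cat > go.py <<'E'
import sys
from h import *
from scipy.spatial.transform import Rotation as Ro
# usage: go.py x y z yaw_y_deg  -> row from present pose
x,y,z,a=map(float,sys.argv[1:5]); a=np.radians(a); s=env.observe()
Y=np.array([np.cos(a),np.sin(a),0]);Z=np.array([0,0,-1]);T=np.c_[np.cross(Y,Z),Y,Z]
R=s["tool_rot"];print(np.round(Ro.from_matrix(R.T@T).as_rotvec(degrees=True),1),np.round(100*R.T@(np.array([x,y,z])-s["position"]),1),s["time_s"],s["position"].round(4))
E
python3 go.py .5995 .2937 .16 -19.8
```

```text
[-0.   0.  87.7] [-44.5  -5.2   7.1] 0.9 [0.207  0.5096 0.2313]
```

>>> move_arm(
  plan=[
    [0, 0, 87.7, -44.5, -5.2, 7.1, 1],
    [0, 0, 87.7, -44.5, -5.2, 7.1, 1],
    [0, 0, 87.7, -44.5, -5.2, 7.1, 1],
    [0, 0, 87.7, -44.5, -5.2, 7.1, 1],
    [0, 0, 87.7, -44.5, -5.2, 7.1, 1],
  ],
  squeeze=30,
)

```text
time_s: 1.4
position: [0.425, 0.3895, 0.192]
tool_rot: [[-0.416, 0.909, 0.0], [0.909, 0.416, 0.0], [0.0, 0.0, -1.0]]
ft_force: [-0.3, 1.5, 0.3]
grip_width: 0.0856
gripper_force: 0.0
```

```bash
python3 go.py .5995 .2937 .16 -19.8
```

```text
[ 0.  -0.  44.4] [-16.   11.9   3.2] 1.4 [0.425  0.3895 0.192 ]
```

>>> move_arm(
  plan=[
    [0, 0, 44.4, -16, 11.9, 3.2, 1],
    [0, 0, 44.4, -16, 11.9, 3.2, 1],
    [0, 0, 44.4, -16, 11.9, 3.2, 1],
    [0, 0, 44.4, -16, 11.9, 3.2, 1],
    [0, 0, 44.4, -16, 11.9, 3.2, 1],
  ],
)

```text
time_s: 1.9
position: [0.6027, 0.2918, 0.1579]
tool_rot: [[0.321, 0.947, -0.001], [0.947, -0.321, -0.001], [-0.002, -0.001, -1.0]]
ft_force: [-0.4, -0.3, -0.4]
grip_width: 0.0851
gripper_force: 0.0
```

```bash
python3 go.py .5995 .2937 .043 -19.8; python3 - <<'E'
from h import *
t=env.get_image("top");show(t,"t1");p=env.get_image("scene");show(p,"s1")
a=cv2.resize(p["color"][220:384,260:470],(400,312));b=cv2.resize(t["color"][80:244,60:270],(400,312))
cv2.imwrite("pics/m1.png",np.hstack([a,b])[:,:,::-1])
E
```

```text
[-0.   0.1  1.1] [ 0.1 -0.4 11.5] 1.9 [0.6027 0.2918 0.1579]
```

View pics/m1.png

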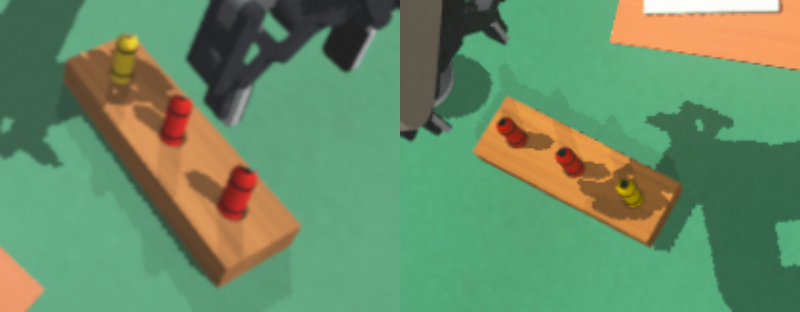

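```bash
python3 go.py .5995 .2937 .043 -19.8; python3 -c "
from h import *
p=env.get_image('top');print(atz(p,(96.7,121),.173))"
```

```text
[-0.1  0.   1.6] [-0.1  0.  11.6] 2.0 [0.5996 0.2947 0.1592]
[0.60427644 0.29176851 0.173     ]
```

>>> move_arm(
  plan=[
    [0, 0, 0, 0, 0, 4, 1],
    [0, 0, 0, 0, 0, 8, 1],
    [0, 0, 0, 0, 0, 11.7, 1],
    [0, 0, 0, 0, 0, 11.7, -1],
    [0, 0, 0, 0, 0, 11.7, -1],
  ],
)

```text
time_s: 2.55
position: [0.5986, 0.2967, 0.0446]
tool_rot: [[0.307, 0.952, 0.001], [0.952, -0.307, 0.0], [0.001, 0.001, -1.0]]
ft_force: [1.0, -0.2, 0.7]
grip_width: 0.0591
gripper_force: 0.0
```

>>> move_arm(
  plan=[
    [0, 0, 0, 0, 0, 0, -1],
    [0, 0, 0, 0, 0, 0, -1],
    [0, 0, 0, 0, 0, 0, -1],
    [0, 0, 0, 0, 0, 0, -1],
    [0, 0, 0, 0, 0, 0, -1],
  ],
)

```text
time_s: 3.05
position: [0.5995, 0.2961, 0.0451]
tool_rot: [[0.31, 0.951, 0.003], [0.951, -0.31, 0.001], [0.002, 0.003, -1.0]]
ft_force: [-1.4, 0.2, 7.6]
grip_width: 0.0171
gripper_force: 29.3
```

>>> move_arm(
  plan=[
    [0, 0, 0, 0, 0, -1.5, -1],
    [0, 0, 0, 0, 0, -4, -1],
    [0, 0, 0, 0, 0, -8, -1],
    [0, 0, 0, 0, 0, -12, -1],
    [0, 0, 0, 0, 0, -17, -1],
  ],
  squeeze=40,
)

```text
time_s: 3.55
position: [0.598, 0.2955, 0.214]
tool_rot: [[0.31, 0.951, -0.002], [0.951, -0.31, -0.001], [-0.001, -0.002, -1.0]]
ft_force: [0.5, -0.1, -1.2]
grip_width: 0.0166
gripper_force: 39.0
```

```bash
python3 - <<'E'
from h import *
t=env.get_image("top");p=env.get_image("scene")
cv2.imwrite("pics/m2.png",np.hstack([p["color"][120:384,200:512],t["color"][20:284,0:312]])[:,:,::-1])
s=env.observe();print(s["grip_width"],s["gripper_force"])
E
python3 go.py .5620 -.1610 .255 -19.8
```

```text
0.01688103390481299 39.06520187098067
[ 0.7 -0.5  1.8] [-44.7  10.5  -3.6] 3.65 [0.6007 0.2964 0.2215]
```

View pics/m2.png

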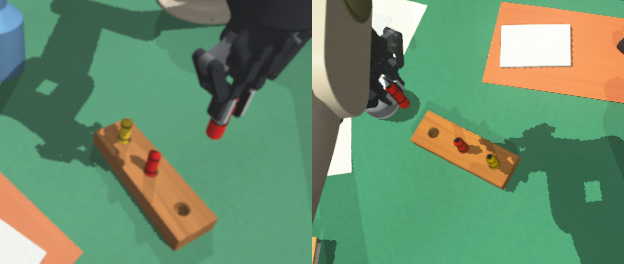

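>>> move_arm(
  plan=[
    [0, 0, 0, -3, 0.7, -3.6, -1],
    [0, 0, 0, -7, 1.6, -3.6, -1],
    [0, 0, 0, -12, 2.8, -3.6, -1],
    [0, 0, 0, -17, 4, -3.6, -1],
    [0, 0, 0, -22, 5.2, -3.6, -1],
  ],
)

```text
time_s: 4.15
position: [0.5797, 0.073, 0.2493]
tool_rot: [[0.309, 0.951, 0.0], [0.951, -0.309, -0.0], [0.0, 0.0, -1.0]]
ft_force: [0.6, 0.4, -0.6]
grip_width: 0.0166
gripper_force: 39.1
```

>>> move_arm(
  plan=[
    [0, 0, 0, -5, 1.2, 0, -1],
    [0, 0, 0, -10, 2.4, 0, -1],
    [0, 0, 0, -14, 3.3, 0, -1],
    [0, 0, 0, -17, 4, 0, -1],
    [0, 0, 0, -18, 4.2, 0, -1],
  ],
)

```text
time_s: 4.65
position: [0.564, -0.1123, 0.249]
tool_rot: [[0.313, 0.95, -0.0], [0.95, -0.313, -0.0], [-0.0, -0.0, -1.0]]
ft_force: [0.6, 0.4, -0.3]
grip_width: 0.0164
gripper_force: 39.1
```

```bash
python3 - <<'E'
from h import *
t=env.get_image("top");p=env.get_image("scene")
a=cv2.resize(p["color"][20:220,90:290],(390,390));b=cv2.resize(t["color"][100:300,250:450],(390,390))
cv2.imwrite("pics/m3.png",np.hstack([a,b])[:,:,::-1])
E
python3 go.py .5620 -.1610 .255 -19.8
```

```text
[-0.  -0.   1.6] [-4.9  1.4 -0.6] 4.75 [ 0.5643 -0.1103  0.2491]
```

View pics/m3.png

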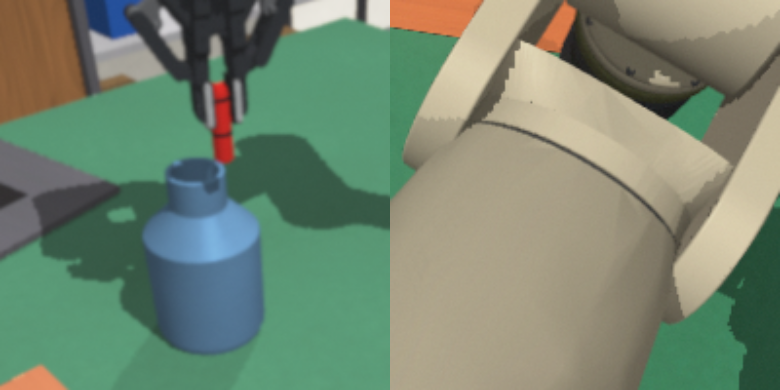

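>>> move_arm(
  plan=[
    [0, 0, 1.6, -2.5, 0.7, 0, -1],
    [0, 0, 1.6, -4, 1.2, 0, -1],
    [0, 0, 1.6, -4.9, 1.4, 0, -1],
    [0, 0, 1.6, -4.9, 1.4, 0, -1],
  ],
)

```text
time_s: 5.15
position: [0.5627, -0.1605, 0.249]
tool_rot: [[0.336, 0.942, -0.0], [0.942, -0.336, 0.0], [0.0, -0.0, -1.0]]
ft_force: [0.6, 0.3, -0.7]
grip_width: 0.0164
gripper_force: 39.1
```

```bash
python3 - <<'E'
from h import *
p=env.get_image("scene");s=env.observe();print(s["position"])
a=cv2.resize(p["color"][50:150,140:240],(500,500),interpolation=cv2.INTER_CUBIC)
cv2.imwrite("pics/m4.png",a[:,:,::-1])
x,y,z=s["position"]
q=lambda X:(proj(p,X)-[140,50])*5
print(q([[x,y,z-.033],[x,y,z],[.562,-.161,.185]]))
E
python3 go.py .5620 -.1610 .194 -19.8
```

```text
[ 0.56270871 -0.15991348  0.24908373]
[[240.08158151 207.01084732]
 [229.51790568 116.175421  ]
 [249.11734023 285.54115318]]
[-0.  -0.   0.2] [-0.1 -0.   5.5] 5.2 [ 0.5627 -0.1599  0.2491]
```

View pics/m4.png

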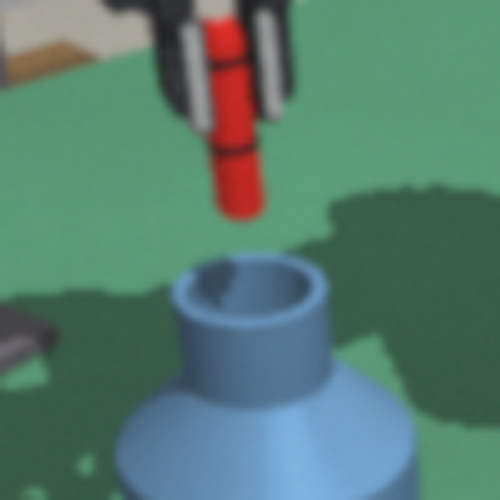

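>>> move_arm(
  plan=[
    [0, 0, 0, 0, 0, 1.5, -1],
    [0, 0, 0, 0, 0, 3, -1],
    [0, 0, 0, 0, 0, 4.5, -1],
    [0, 0, 0, 0, 0, 5.4, -1],
    [0, 0, 0, 0, 0, 5.4, -1],
  ],
)

```text
time_s: 5.7
position: [0.5624, -0.1595, 0.1942]
tool_rot: [[0.335, 0.942, -0.002], [0.942, -0.335, 0.001], [0.0, -0.002, -1.0]]
ft_force: [0.7, -0.2, 0.0]
grip_width: 0.0167
gripper_force: 39.1
```

Nothing touched. Releasing.

>>> move_arm(
  plan=[
    [0, 0, 0, 0, 0, 0, 0.2],
    [0, 0, 0, 0, 0, 0, 0.2],
    [0, 0, 0, 0, 0, 0, 0.2],
    [0, 0, 0, 0, 0, 0, 0.2],
    [0, 0, 0, 0, 0, -4, 0.2],
  ],
)

```text
time_s: 6.2
position: [0.561, -0.1596, 0.2313]
tool_rot: [[0.336, 0.942, -0.009], [0.942, -0.336, 0.005], [0.001, -0.01, -1.0]]
ft_force: [0.8, -0.5, -0.0]
grip_width: 0.0511
gripper_force: 0.0
```

>>> move_arm(
  plan=[
    [0, 0, 0, 0, 0, -2, 1],
    [0, 0, 0, 3, -0.7, -2, 1],
    [0, 0, 0, 8, -1.9, -2, 1],
    [0, 0, 0, 13, -3.1, -2, 1],
    [0, 0, 0, 18, -4.3, -2, 1],
  ],
)

```text
time_s: 6.7
position: [0.5822, 0.0211, 0.2555]
tool_rot: [[0.337, 0.942, 0.001], [0.942, -0.337, -0.0], [0.0, 0.001, -1.0]]
ft_force: [1.1, -0.3, 1.2]
grip_width: 0.0851
gripper_force: 0.0
```

```bash
python3 - <<'E'
from h import *
from loc import *
t=env.get_image("top");p=env.get_image("scene")
a=cv2.resize(p["color"][50:200,100:250],(390,390));b=cv2.resize(t["color"][120:270,300:450],(390,390))
cv2.imwrite("pics/m5.png",np.hstack([a,b])[:,:,::-1])
E
python3 go.py .5765 .229 .16 -19.8
```

```text
[ 0.  -0.1  0.5] [19.1 -7.3  9.6] 6.8 [0.5821 0.0247 0.2556]
```

View pics/m5.png

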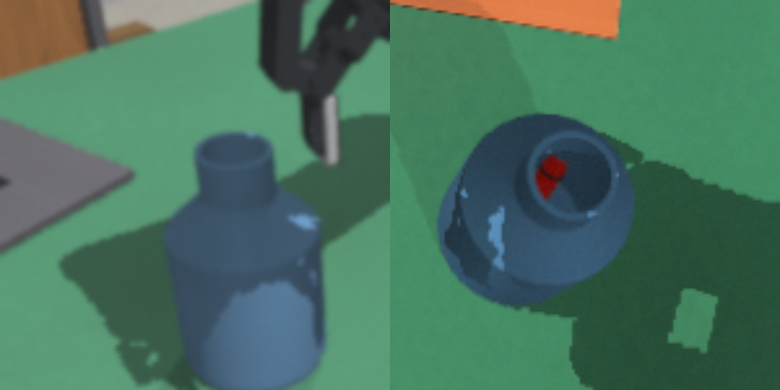

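The left crop shows the jar upright and the top crop shows red inside the neck at (550,175), so the first crayon is in. Next is the middle red.

>>> move_arm(
  plan=[
    [0, 0, 0, 4.5, -1.7, 2, 1],
    [0, 0, 0, 9, -3.5, 4, 1],
    [0, 0, 0, 13.5, -5.2, 6, 1],
    [0, 0, 0, 17.5, -6.7, 8.5, 1],
    [0, 0, 0.5, 19.1, -7.3, 9.6, 1],
  ],
  squeeze=30,
)

```text
time_s: 7.3
position: [0.5767, 0.2265, 0.1574]
tool_rot: [[0.343, 0.94, -0.002], [0.94, -0.343, 0.0], [-0.001, -0.002, -1.0]]
ft_force: [-0.3, 0.4, -0.4]
grip_width: 0.0854
gripper_force: 0.0
```

>>> move_arm(
  plan=[
    [0, 0, 0, 0, 0, 0, 1],
  ],
)

```text
time_s: 7.4
position: [0.5765, 0.226, 0.157]
tool_rot: [[0.341, 0.94, -0.004], [0.94, -0.341, -0.0], [-0.002, -0.004, -1.0]]
ft_force: [-0.8, -1.2, -0.3]
grip_width: 0.0852
gripper_force: 0.0
```

```bash
python3 go.py .5765 .229 .043 -19.8
```

```text
[-0.2  0.1 -0.2] [ 0.3 -0.1 11.4] 7.4 [0.5765 0.226  0.157 ]
```

>>> move_arm(
  plan=[
    [0, 0, 0, 0.2, 0, 4, 1],
    [0, 0, 0, 0.2, 0, 8, 1],
    [0, 0, 0, 0.2, 0, 11.4, 1],
    [0, 0, 0, 0.2, 0, 11.4, -1],
    [0, 0, 0, 0.2, 0, 11.4, -1],
  ],
)

```text
time_s: 7.9
position: [0.5794, 0.2248, 0.0466]
tool_rot: [[0.345, 0.938, 0.001], [0.938, -0.345, 0.0], [0.001, 0.001, -1.0]]
ft_force: [-0.1, -0.3, 0.6]
grip_width: 0.0591
gripper_force: 0.0
```

>>> move_arm(
  plan=[
    [0, 0, 0, 0, 0, 0, -1],
    [0, 0, 0, 0, 0, 0, -1],
    [0, 0, 0, 0, 0, 0, -1],
    [0, 0, 0, 0, 0, 0, -1],
    [0, 0, 0, 0, 0, 0, -1],
  ],
)

```text
time_s: 8.4
position: [0.5786, 0.226, 0.0468]
tool_rot: [[0.344, 0.939, 0.002], [0.939, -0.344, 0.001], [0.001, 0.001, -1.0]]
ft_force: [-2.9, 0.2, 6.3]
grip_width: 0.0172
gripper_force: 28.8
```

>>> move_arm(
  plan=[
    [0, 0, 0, 0, 0, -1.5, -1],
    [0, 0, 0, 0, 0, -4, -1],
    [0, 0, 0, 0, 0, -8.5, -1],
    [0, 0, 0, 0, 0, -13, -1],
    [0, 0, 0, 0, 0, -17, -1],
  ],
  squeeze=40,
)

```text
time_s: 8.9
position: [0.5783, 0.2257, 0.2183]
tool_rot: [[0.344, 0.939, 0.002], [0.939, -0.344, 0.0], [0.001, 0.002, -1.0]]
ft_force: [-0.3, 0.0, -0.7]
grip_width: 0.0162
gripper_force: 38.6
```

>>> move_arm(
  plan=[
    [0, 0, 0, -1, 0.2, -3.5, -1],
    [0, 0, 0, -5, 1.5, -4, -1],
    [0, 0, 0, -9.5, 2.9, -4, -1],
    [0, 0, 0, -14, 4.2, -4, -1],
    [0, 0, 0, -18, 5.4, -4, -1],
  ],
)

```text
time_s: 9.4
position: [0.5666, 0.0362, 0.256]
tool_rot: [[0.344, 0.939, 0.001], [0.939, -0.344, -0.0], [0.0, 0.001, -1.0]]
ft_force: [0.5, -0.7, 0.4]
grip_width: 0.0168
gripper_force: 38.6
```

```bash
python3 go.py .5620 -.1600 .25 -19.8
```

```text
[ 0.1 -0.  -0.3] [-18.6   6.3   0.6] 9.4 [0.5666 0.0362 0.256 ]
```

>>> move_arm(
  plan=[
    [0, 0, 0, -4.7, 1.6, 0, -1],
    [0, 0, 0, -9.4, 3.2, 0, -1],
    [0, 0, 0, -14, 4.7, 0, -1],
    [0, 0, 0, -17.5, 5.9, 0, -1],
    [0, 0, 0, -18.6, 6.3, 0, -1],
  ],
)

```text
time_s: 9.9
position: [0.5617, -0.1616, 0.2555]
tool_rot: [[0.348, 0.938, 0.0], [0.938, -0.348, -0.001], [-0.001, 0.001, -1.0]]
ft_force: [-0.3, 0.2, -0.3]
grip_width: 0.0164
gripper_force: 38.5
```

>>> move_arm(
  plan=[
    [0, 0, 0, 0, 0, 0, -1],
    [0, 0, 0, 0, 0, 0, -1],
  ],
)

```text
time_s: 10.1
position: [0.5622, -0.1571, 0.2555]
tool_rot: [[0.344, 0.939, 0.0], [0.939, -0.344, 0.0], [0.0, 0.0, -1.0]]
ft_force: [-0.2, 0.6, 0.1]
grip_width: 0.0165
gripper_force: 38.5
```

```bash
python3 - <<'E'
from h import *
p=env.get_image("scene");s=env.observe();print(s["position"])
a=cv2.resize(p["color"][50:150,140:240],(500,500),interpolation=cv2.INTER_CUBIC)
cv2.imwrite("pics/m6.png",a[:,:,::-1])
x,y,z=s["position"]
print((proj(p,[[x,y,z-.036],[.562,-.161,.185]])-[140,50])*5)
E
python3 go.py .5620 -.1600 .197 -19.8
```

```text
[ 0.56223485 -0.15673542  0.25550573]
[[245.67161868 200.3759364 ]
 [249.11734023 285.54115318]]
[ 0.  -0.  -0.3] [-0.3  0.1  5.9] 10.15 [ 0.5622 -0.1567  0.2555]
```

View pics/m6.png

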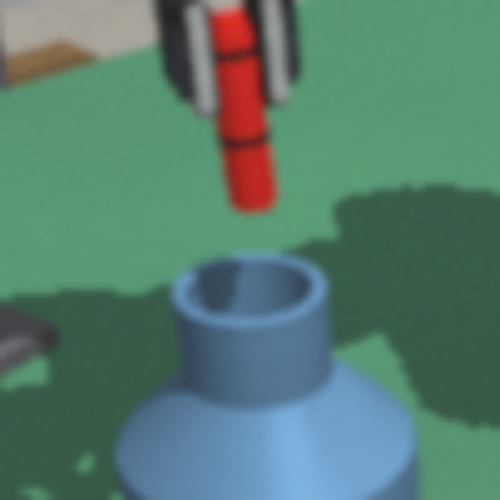

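The crayon foot is at (253,203) and the rim centre at (250,289). I'll make a small shift, then lower it.

>>> move_arm(
  plan=[
    [0, 0, 0, -0.5, 0.1, 1, -1],
    [0, 0, 0, -0.5, 0.1, 2.5, -1],
    [0, 0, 0, -0.5, 0.1, 4, -1],
    [0, 0, 0, -0.5, 0.1, 5.8, -1],
    [0, 0, 0, -0.5, 0.1, 5.8, -1],
  ],
)

```text
time_s: 10.65
position: [0.5604, -0.162, 0.1945]
tool_rot: [[0.343, 0.939, -0.005], [0.939, -0.343, 0.002], [0.001, -0.005, -1.0]]
ft_force: [0.2, -0.1, 0.2]
grip_width: 0.0168
gripper_force: 38.6
```

>>> move_arm(
  plan=[
    [0, 0, 0, 0, 0, 0, 0.2],
    [0, 0, 0, 0, 0, 0, 0.2],
    [0, 0, 0, 0, 0, 0, 0.2],
    [0, 0, 0, 0, 0, 0, 0.2],
    [0, 0, 0, 0, 0, -4, 0.2],
  ],
)

```text
time_s: 11.15
position: [0.5598, -0.1625, 0.2335]
tool_rot: [[0.345, 0.939, -0.009], [0.939, -0.345, 0.005], [0.001, -0.01, -1.0]]
ft_force: [0.1, -0.5, -0.9]
grip_width: 0.0512
gripper_force: 0.0
```

>>> move_arm(
  plan=[
    [0, 0, 0, 0, 0, -2, 1],
    [0, 0, 0, 3, -0.7, -2, 1],
    [0, 0, 0, 8, -1.9, -2, 1],
    [0, 0, 0, 13, -3.1, -2, 1],
    [0, 0, 0, 18, -4.3, -2, 1],
  ],
)

```text
time_s: 11.65
position: [0.5825, 0.018, 0.2577]
tool_rot: [[0.345, 0.939, 0.001], [0.939, -0.345, -0.0], [0.0, 0.001, -1.0]]
ft_force: [1.8, -0.7, -0.5]
grip_width: 0.0855
gripper_force: 0.0
```

```bash
python3 - <<'E'
from h import *
t=env.get_image("top");p=env.get_image("scene")
a=cv2.resize(p["color"],(400,300));b=cv2.resize(t["color"][120:270,300:450],(300,300))
cv2.imwrite("pics/m7.png",np.hstack([a,b])[:,:,::-1])
E
```

```text
(no output)
```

View pics/m7.png

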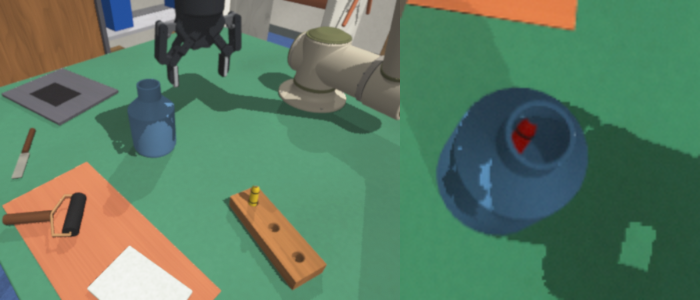

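The yellow crayon is still standing at (255,195) with both red holes empty. The jar is upright, red shows inside it at (523,135), and there are no loose crayons. I'll let things settle briefly, then hand in.

>>> move_arm(
  plan=[
    [0, 0, 0, 0, 0, 0, 1],
    [0, 0, 0, 0, 0, 0, 1],
    [0, 0, 0, 0, 0, 0, 1],
    [0, 0, 0, 0, 0, 0, 1],
    [0, 0, 0, 0, 0, 0, 1],
  ],
)

```text
time_s: 12.25
position: [0.5825, 0.0156, 0.2572]
tool_rot: [[0.346, 0.938, -0.0], [0.938, -0.346, 0.0], [0.0, -0.0, -1.0]]
ft_force: [-0.1, 0.6, -0.1]
grip_width: 0.0851
gripper_force: 0.0
```

```bash
python3 -c "
from h import *
print(env.close_job())"
```

```text
the job is handed in; nothing more can be done
None
```

I dropped both red crayons into the blue jar one at a time, left the yellow crayon and the jar standing where they were, and handed the job in at about 12 s; no verdict was returned.

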